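# Free the latched sample drawer with the dowel

## Task

The seed-sample drawer is latched: take the dowel from its wooden stand, put it down through the slot in the cabinet's roof, feel along the plate below for the hidden hole and gently push the spring catch until the drawer springs out. Then stand the dowel back in its stand, all the way down, let go of it, and pull the drawer out as far as it goes. Never press hard with the dowel, and leave the other things on the table where they stand.

Things in the scene. Friction and masses are not known exactly. Their poses are not given: they have to be found in the camera images.
- cabinet: small grey steel cabinet fixed to the table, 160 mm deep (x), 200 mm wide (y), roof top at 130 mm. Origin: centre of its underside; its drawer front faces its own -x. Behind the drawer front, reached only through the roof slot, sits the drawer's spring catch. Pressing the dowel on the cabinet or its catch with more than 25 N damages it: touch slowly (about 15 mm/s).
- slot (a point): centre of the roof slot, on the roof's top face, 10 mm in front of the cabinet's middle. The slot goes right through the 6 mm roof, 17 mm wide along the cabinet's x and 50 mm long along its y. The point's axes are the cabinet's.
- plate_mid (a point): point straight under the slot's centre, on the top face of a level plastic guide plate under the whole slot, 20 mm below the roof's top face, 6 mm thick; it sinks springily by up to 5 mm (2 to 12 N). Its one round hole (16 mm, 1.5 mm chamfer) is centred across the slot's width but lies anywhere from -16 to +16 mm from this point along the cabinet's y: not measured, to be found by feel with the dowel.
- push_depth (a point): point straight under the slot's centre, 34 mm below the roof's top face: about how deep the dowel's foot must go in the hidden hole. The catch's flat spring plunger fills the space under the hole, its top 26 mm below the roof's top face. It gives at about 3 N, needs about 5 to 7 N to let go of the drawer 7 to 8 mm down, and meets a hard stop 14 mm down.
- drawer (a joint): how far the white drawer is out, m. 0 to about 0.001 when latched, 0.100 at its end stop. When the catch lets go, a light spring sends it out by itself to about 0.035, and there it waits; from there it pulls out with less than 5 N (more if moved fast) and stays where it is left.
- drawer_pull (a point): middle of the drawer's handle, a level round steel bar 10 mm thick, 90 mm long along the cabinet's y, 105 mm above the table, 45 mm clear in front of the drawer's front (axis to face); moves with the drawer along the cabinet's -x. Can be pinched from above.
- dowel: loose wooden dowel, 12 mm diameter, 140 mm long, 40 g or so, standing upright in the stand with its foot at 10 mm height. Origin: centre of its foot, z along it, upwards.
- dowel_tip (a point): centre of the dowel's foot (lower end, slightly chamfered), the end that pushes.
- stand: wooden block fixed to the table, 70 x 70 mm, 50 mm high, with one round upright hole in its middle. Origin: centre of its underside.
- stand_hole (a point): centre of the mouth of the stand's hole, at its top face, 50 mm high: 14.5 mm wide with a 2.5 mm chamfer, 40 mm deep.
- pencup: grey plastic cup, open, 70 mm across, 90 mm high; loose bystander. Origin: centre of its underside, z up.
- jar: glass jar with steel lid, 66 mm across, 100 mm high; loose bystander. Origin: centre of its underside, z up.
- canister: white round canister with a red lid, 84 mm across, 130 mm high; loose bystander. Origin: centre of its underside, z up.
- tape: roll of clear tape lying flat, 90 mm across, 22 mm high; loose bystander. Origin: centre of its underside, z up.
- soap: white pump bottle, 64 mm across, about 185 mm high; loose bystander. Origin: centre of its underside, z up.
Things that resemble listed ones, but are neither listed nor needed, are in the scene too. What is shaped like the stand but green or red is not meant.

How it is judged:
On the way, in this order (a step that is already met when the one before it is completed fails the run):
1. the catch is released with the dowel: the drawer has sprung out by more than 15 mm while the dowel's foot is down in the roof slot (value of joint drawer above 0.015 m and z of dowel_tip in the frame of slot below -0.015 m and horizontal distance between dowel_tip and slot below 0.03 m).
2. the dowel stands in its stand again, foot within 10 mm of the bottom of the hole, and the fingers have let go of it (horizontal distance between dowel_tip and stand_hole below 0.006 m and height (world z) of dowel_tip below 0.02 m and angle between dowel's own z axis and vertical below 0.15 rad and contact force between dowel and the fingers below 0.1 N), for 0.2 s.
At the end, for the whole second after the job is handed in: The drawer is at rest, out by more than 88 mm of its 100 mm, and the dowel stands at rest in the stand's hole: foot within 6 mm of the hole's axis and within 10 mm of its bottom, leaning less than 0.15 rad (value of joint drawer above 0.088 m and velocity of joint drawer between -0.01 and 0.01 m/s and horizontal distance between dowel_tip and stand_hole below 0.006 m and height (world z) of dowel_tip below 0.02 m and angle between dowel's own z axis and vertical below 0.15 rad and linear speed of dowel below 0.02 m/s); the robot touches nothing.
It fails at once if the dowel presses on the cabinet, its plate or its catch with more than 25 N (contact force between dowel and cabinet above 25 N).
It fails at once if a bystander is shifted more than 30 mm or tipped over (distance of any of pencup, jar, canister, tape, soap from where it was at the start of the episode above 0.03 m or angle between any of pencup, jar, canister, tape, soap's own z axis and vertical above 0.4 rad).
It also fails if it takes over 72 s, if anything falls off the work surface, if the arm or the gripper's body presses on something with over 40 N, if the wrist force passes 120 N, or if a joint passes its speed limit or range.

## Robot

A 6-joint arm with a two-finger parallel gripper is mounted at the origin on the work surface. World frame = base frame: x ahead of the robot, y to its left, z up, the work surface at z = 0. Lengths are in m, angles in rad, forces in N, time in s.
With the tool pointing down it reaches from about 0.375 to 0.975 m from the base axis. Payload 3.8 kg.
Tool frame: the origin (TCP) lies midway between the tips of the shut fingers; the grasp point (between the pads) lies 19 mm behind it; z points along the fingers, y is the direction in which the jaws open and shut (so a half turn about z gives the same grasp; the last joint's range is limited). The gripper opens to 85 mm and grips with 20 to 120 N. Pads are 22 mm wide; open, the fingers measure 114 mm over their backs; the gripper's body (76 mm by 85 mm) begins 54 mm behind the grasp point. The pads swing forward as they close: fully open they stand 13 mm farther back than shut.
Start: joints at [1.132, 0.264, 1.604, -0, 1.274, -0.037], TCP at [0.264, 0.621, 0.231] pointing down, gripper open.
Joint ranges: [-2.63, 2.63], [-0.94, 2.18], [0.31, 2.57], [-1.31, 4.45], [0, 2.66], [-2.55, 2.55]. Speed limits (rad/s): [2.57, 2.57, 3.14, 3.14, 3.14, 3.14].

## Interface

Orientations are given as a rotation vector (axis times angle).
In Python, from workcell import readout, read_camera, camera_params, bot gives the robot as it stands.
- The arm moves only by the tool apply_moves, never from a script. Its argument "plan" is a list that holds one entry, the list of rows, each a list of 7 numbers: the shift along the tool's x, y, z each as a share of 1000 mm, from -1 to 1, then the turn, a rotation vector about the tool's x, y, z each as a share of pi rad, from -1 to 1, then the gripper command: -1 is fully open, 1 is shut, values between are in proportion. A call has exactly 8 rows; each row is the pose to reach, as a shift and turn from the pose commanded when the call began, along the tool's axes at that moment, turning the shorter way round; what a row does not reach only later rows make up. A row lasts 1/12 s, in which the tool goes at most 41.7 mm and 7.16 degrees, less where a joint would pass 70% of its speed; a pose out of reach is approached as far as the arm can. A call with a number of a shift or a turn outside -1 to 1 is refused whole. A call with a gripper value outside its range is refused whole. The fingers move at their own pace and stop on an object; "force" is the grip in N (left out, the last holds). Time passes only in rows, so rows that repeat a pose let the fingers close, or fill a call up. It gives the time, the measured TCP pose, the force and the opening at its end, in the units of the state.
- readout.read_state(): the state, without advancing time (a new reading comes with each control period).
- read_camera(name): name is "side" or "top"; returns the picture (480x640x3 uint8, red, green, blue); there is no depth.
- camera_params(name): a dict with "fovy" (degrees; the focal length in pixels is half the picture's height over the tangent of half this angle, whatever the lens; pixels are square), "cx", "cy" (the principal point, pixels), "rvec" (rotation vector, rad) and "tvec" (3), from world to camera coordinates, as OpenCV has them. Camera axes: x right, y down, z forward; pixel columns grow to the right and rows downward; lengths in m; the calibration is good to about 2 mm. A picture is of the moment at which its call begins. camera_params takes no time and is no camera call.
- bot.finish_job(): hands the job in, once; it reports no verdict.
The state is a dict: "time": time; "q": joint angles; "joint_vel": joint speeds; "joint_torque": joint torques, N m; "tool_pos": TCP position; "tcp_rot": TCP orientation; "wrist_force": force on the tool from outside, world axes, zero at the start; "torque": the same for the moment, N m; "width": opening from 0.0 (shut) to 1.0 (fully open).
Only numpy, scipy, OpenCV 4.12 (cv2) and the standard library are available. Lean on these libraries where they do the work, as an engineer would, in place of code of your own. Each camera call takes 0.05 s, during which the arm holds its last target.

## Working session

There is one attempt and no reset: what is moved stays moved. The work goes in short steps, Python scripts to look and compute and a tool call to move; the robot and the scene stay as the last step left them, time stands still between calls to the robot, and variables do not carry over. Pictures are saved under pics/ and viewed, and the job is handed in when it is done.

Besides the shell and the picture viewer there is one more tool, called as name([rows], argument=value, ...), one row to a line, values as JSON. apply_moves: Moves the arm, as the interface text tells. Shift numbers are shares of 1000 mm and turn numbers shares of pi rad, none past 1 either way. Its arguments: {"type":"object","properties":{"plan":{"type":"array","items":{"type":"array","items":{"type":"array","items":{"type":"number","minimum":-1,"maximum":1}}}},"force":{"type":"number"}},"required":["plan"]}

```bash
ls; mkdir -p pics; python3 - <<'E'
from workcell import readout, read_camera, camera_params, bot
import cv2
for n in("side","top"):
    im=read_camera(n); cv2.imwrite(f"pics/{n}0.png",im[:,:,::-1]); print(n,camera_params(n))
print(readout.read_state())
E
```

```text
pics
side {'fovy': 50.90877349866312, 'cx': 317.99085633188025, 'cy': 236.50795630799888, 'rvec': array([ 2.27875215, -0.36716922,  0.13930521]), 'tvec': array([-0.46186341,  0.23245102,  1.23102944])}
top {'fovy': 57.03020190385615, 'cx': 318.3470259676981, 'cy': 228.28607020579, 'rvec': array([ 2.18276811, -2.14246822,  0.08236408]), 'tvec': array([0.08337637, 0.54275427, 1.10051257])}
{'time': 0.1, 'q': array([ 1.13211489e+00,  2.64704394e-01,  1.60525333e+00,  1.06721775e-05,
        1.27370429e+00, -3.69098123e-02]), 'joint_vel': array([ 0.00165084, -0.00063535, -0.00124269, -0.00104023,  0.00140749,
       -0.00117746]), 'joint_torque': array([-1.09313703e-03, -5.16710615e+01, -3.68589556e+01, -2.21834025e-04,
        6.31849121e-03,  7.91664228e-07]), 'tool_pos': array([0.2636786 , 0.62064153, 0.23006004]), 'tcp_rot': array([-0.62677052, -3.07792598,  0.00315479]), 'wrist_force': array([ 0.32761349,  0.37880908, -0.2205592 ]), 'torque': array([ 0.03517935,  0.03522627, -0.03284121]), 'width': 1.0007700554554124}
```

View pics/side0.png

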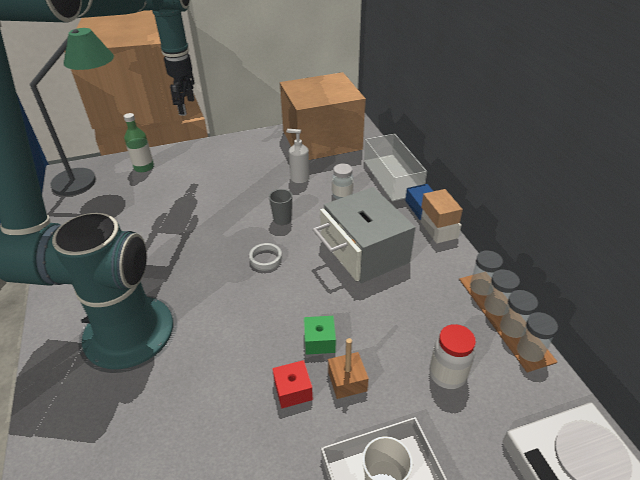

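View pics/top0.png

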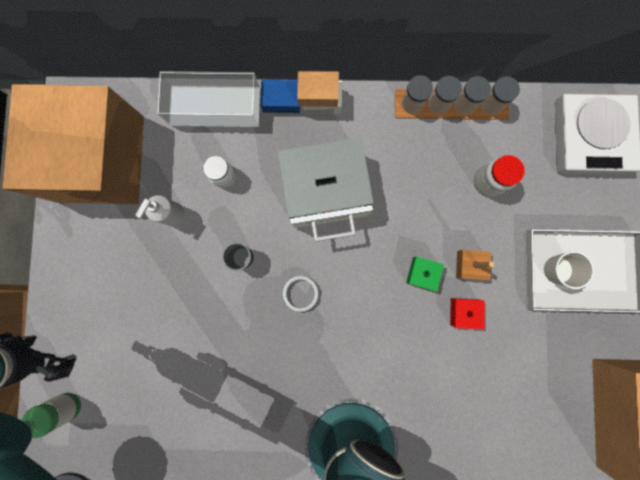

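Both views show the scene. The brown wooden stand with the dowel is at side (348,375) and top (476,265); the green and red blocks beside it are decoys. The cabinet slot is at side (365,215) and top (326,181). I'll enlarge these.

```bash
cat > h.py <<'E'
import numpy as np, cv2
from workcell import readout, read_camera, camera_params, bot
from scipy.spatial.transform import Rotation as Ro
def cam(n):
    c=camera_params(n); f=240/np.tan(np.radians(c['fovy'])/2)
    return np.array([[f,0,c['cx']],[0,f,c['cy']],[0,0,1]]),cv2.Rodrigues(c['rvec'])[0],c['tvec'],c['rvec']
def ray(n,uv):
    K,R,t,_=cam(n); d=R.T@np.linalg.inv(K)@np.array([uv[0],uv[1],1.]); return -R.T@t,d
def plane(n,uv,z):
    o,d=ray(n,uv); return o+d*(z-o[2])/d[2]
def tri(a,b):
    o1,d1=ray("side",a);o2,d2=ray("top",b)
    s=np.linalg.lstsq(np.c_[d1,-d2],o2-o1,rcond=None)[0]
    p,q=o1+s[0]*d1,o2+s[1]*d2; return (p+q)/2,np.linalg.norm(p-q)
def proj(n,P):
    K,R,t,r=cam(n); return cv2.projectPoints(np.atleast_2d(np.array(P,float)),r,t,K,None)[0].reshape(-1,2)
E
python3 - <<'E'
import cv2,numpy as np
s=cv2.imread("pics/side0.png");t=cv2.imread("pics/top0.png")
def crop(im,x,y,w,h,k): return cv2.resize(im[y:y+h,x:x+w],None,fx=k,fy=k,interpolation=cv2.INTER_CUBIC)
cv2.imwrite("pics/c_side.png",np.hstack([crop(s,300,180,130,110,3),crop(s,310,320,130,110,3)]))
cv2.imwrite("pics/c_top.png",np.hstack([crop(t,265,130,130,110,3),crop(t,400,230,130,110,3)]))
E
```

```text
(no output)
```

View pics/c_side.png

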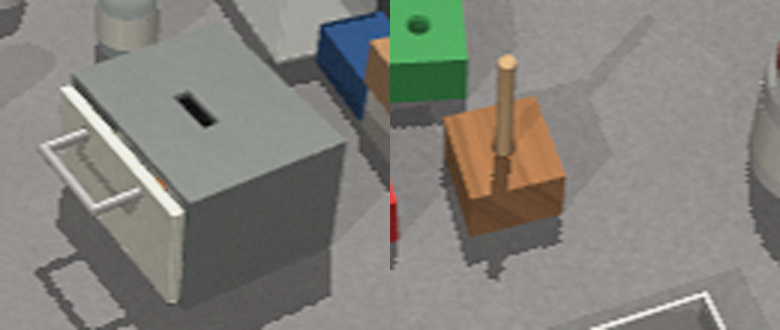

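View pics/c_top.png

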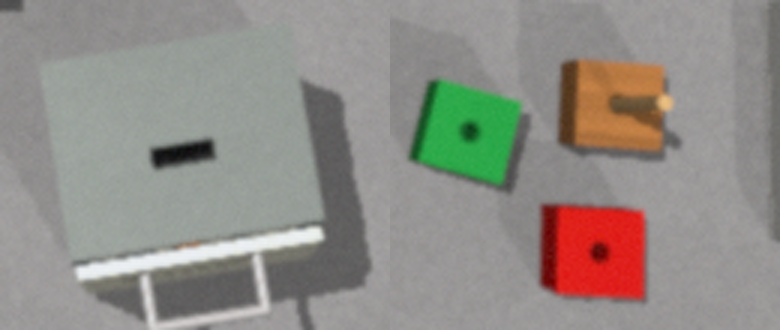

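The brown block holding the dowel fits (wooden, neither green nor red). Top-view crop: the slot centre is near (326,181) and the dowel's top near (491,264). Next I measure with masks.

```bash
cat > m.py <<'E'
from h import *
s=cv2.imread("pics/side0.png");t=cv2.imread("pics/top0.png")
def comp(mask,seed,nm,off):
    n,l,st,c=cv2.connectedComponentsWithStats(mask.astype(np.uint8)); 
    d=[(np.hypot(*(c[i]-np.array(seed)+np.array(off))),i) for i in range(1,n) if st[i][4]>5]
    i=min(d)[1]; m=(l==i).astype(np.uint8)
    cs=max(cv2.findContours(m,0,cv2.CHAIN_APPROX_NONE)[0],key=cv2.contourArea)
    return c[i]+off,st[i],cv2.minAreaRect(cs+np.array(off,dtype=np.int32)),m
def sub(im,x,y,w,h): return im[y:y+h,x:x+w]
K={}
for n,im,(x,y,w,h) in(("side",s,(345,200,45,30)),("top",t,(305,165,45,35))):
    g=cv2.cvtColor(sub(im,x,y,w,h),6).astype(float)
    # sub-pixel: darkness weighted centroid
    wgt=np.clip(125-g,0,None)*(g<100); wgt=np.clip((130-g)/110,0,1); wgt[wgt<.2]=0
    ys,xs=np.mgrid[y:y+h,x:x+w]; c=np.array([(wgt*xs).sum(),(wgt*ys).sum()])/wgt.sum()
    m=g<75; r=comp(m,c,n,np.array([x,y])); K[n]=r[0]
    box=cv2.boxPoints(r[2]); P=np.array([plane(n,b,.13) for b in box])
    e=np.roll(P,-1,0)-P; L=np.linalg.norm(e[:,:2],axis=1); k=L.argmax()
    print("slot",n,c,r[0],plane(n,c,.13),plane(n,r[0],.13),"sides",L.round(4),"yawdeg",np.degrees(np.arctan2(e[k,1],e[k,0])))
print("tri",tri(K["side"],K["top"]))
# wood stand
for n,im,(x,y,w,h) in(("side",s,(320,330,55,75)),("top",t,(450,243,50,45))):
    H=cv2.cvtColor(sub(im,x,y,w,h),cv2.COLOR_BGR2HSV)
    m=(H[...,0]>6)&(H[...,0]<24)&(H[...,1]>90)
    print(n,m.sum()); cv2.imwrite(f"pics/m_{n}.png",cv2.resize(np.hstack([sub(im,x,y,w,h),np.repeat((m*255).astype(np.uint8)[...,None],3,2)]),None,fx=6,fy=6,interpolation=cv2.INTER_NEAREST))
E
python3 m.py
```

```text
slot side [365.24543081 216.15633159] [365.  216.5] [0.64482338 0.078248   0.13      ] [0.64367803 0.07713507 0.13      ] sides [0.0128 0.0459 0.0124 0.0456] yawdeg -78.65665855068703
slot top [325.36391078 180.73167869] [325.39130435 180.79130435] [0.64332543 0.07708195 0.13      ] [0.64318473 0.07701528 0.13      ] sides [0.0463 0.0136 0.0462 0.0136] yawdeg -78.64119502601324
tri (array([0.6433681 , 0.07696052, 0.13016465]), np.float64(0.0004390855420509386))
side 1459
top 971
```

View pics/m_side.png

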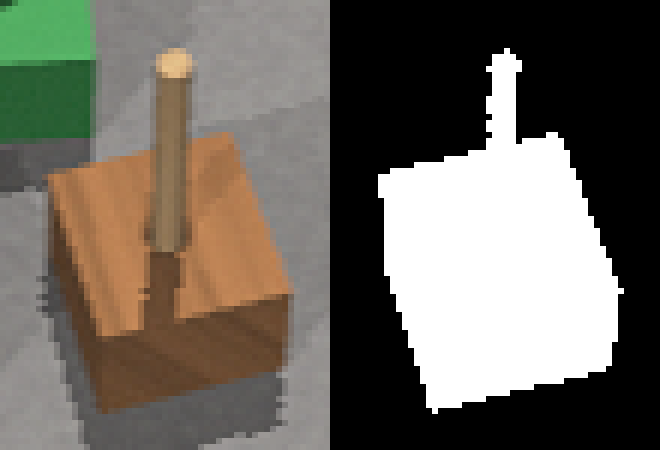

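View pics/m_top.png

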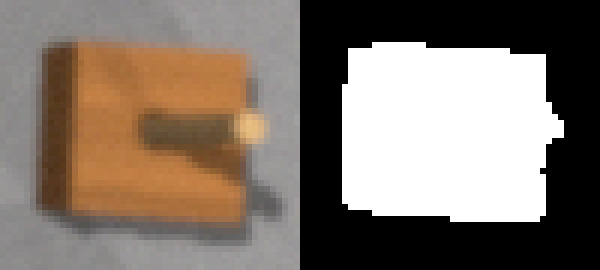

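```bash
python3 - <<'E'
from h import *
s=cv2.imread("pics/side0.png");t=cv2.imread("pics/top0.png")
for n,im,(x,y,w,h) in(("side",s,(342,333,14,16)),("top",t,(484,256,14,14))):
    g=im[y:y+h,x:x+w].astype(int); m=(g[...,2]>190)&(g[...,2]-g[...,0]>40); ys,xs=np.nonzero(m); c=np.array([xs.mean()+x,ys.mean()+y]); print(n,c,m.sum(),plane(n,c,.15))
    if n=="side": a=c
    else: b=c
print(tri(a,b))
cs=np.array([(50,175),(232,135),(290,293),(104,335)])/6+[320,330]-.5
ct=np.array([(75,42),(247,53),(247,222),(72,212)])/6+[450,243]-.5
for n,c in(("side",cs),("top",ct)):
    P=np.array([plane(n,p,.05) for p in c]); print(n,P.mean(0),np.linalg.norm(np.roll(P,-1,0)-P,axis=1))
    e=P[1]-P[0];print(np.degrees(np.arctan2(e[1],e[0])))
# bystanders approx
for nm,uv,z in(("cup",(238,255),.09),("jar",(215,167),.1),("can",(508,170),.13),("tape",(301,294),.022),("soap",(157,207),.12),("green",(427,273),.05),("red",(470,313),.05)):
    print(nm,plane("top",uv,z).round(3))
# handle bar, roof corners
hb=[(147,326),(267,309)]
P=[plane("top",np.array(p)/3+[265,130]-.33,.105) for p in hb]; print("handle",P,np.mean(P,0),np.linalg.norm(P[1]-P[0]))
yaw=np.radians(11.35);R=Ro.from_euler('z',yaw).as_matrix()
sl=np.array([.6437,.0771,.13]); print("pred handle",sl+R@[-.07-.045,0,-.025],sl+R@[-.07-.045-.02,0,-.025])
E
```

```text
side [348.73684211 340.15789474] 19 [ 0.45769464 -0.29696785  0.15      ]
top [488.91428571 261.42857143] 35 [ 0.46148951 -0.29255011  0.15      ]
(array([ 0.46034336, -0.29392041,  0.14523367]), np.float64(0.002642413800903161))
side [ 0.45765348 -0.29695789  0.05      ] [0.06938527 0.06855669 0.06789239 0.06830991]
-4.048279518424483
top [ 0.45617474 -0.29762019  0.05      ] [0.07036326 0.06913967 0.07114206 0.06972059]
-92.62076457614877
cup [0.467 0.284 0.09 ]
jar [0.679 0.346 0.1  ]
can [ 0.675 -0.348  0.13 ]
tape [0.374 0.134 0.022]
soap [0.576 0.475 0.12 ]
green [ 0.433 -0.177  0.05 ]
red [ 0.338 -0.281  0.05 ]
handle [array([0.50947975, 0.10246279, 0.105     ]), array([0.52465282, 0.0079704 , 0.105     ])] [0.51706629 0.0552166  0.105     ] 0.09570284564331469
pred handle [0.53094902 0.05446779 0.105     ] [0.51134016 0.05053175 0.105     ]
```

Stand/dowel is at (0.457,-0.297) and the slot at (0.6437,0.0771) with cabinet yaw 11.35°. Both cameras agree to 1–2 mm, and sizes fit the description (stand ≈ 69 mm, slot height 130.2 mm by triangulation). Now a helper to work out the moves.

```bash
cat >> h.py <<'E'
SLOT=np.array([.6437,.0771,.13]); YAW=np.radians(11.35); CX=np.array([np.cos(YAW),np.sin(YAW),0]); CY=np.array([-np.sin(YAW),np.cos(YAW),0]); STAND=np.array([.457,-.297,.05])
def Rt(adeg):
    a=np.radians(adeg); y=np.array([np.cos(a),np.sin(a),0]); z=np.array([0,0,-1.]); return np.c_[np.cross(y,z),y,z]
def rel(targets,st=None):
    st=st or readout.read_state(); R0=Ro.from_rotvec(st['tcp_rot']).as_matrix(); p0=np.array(st['tool_pos'])
    for p,a in targets:
        print((R0.T@(np.array(p)-p0)).round(4).tolist(), (Ro.from_matrix(R0.T@Rt(a)).as_rotvec()/np.pi).round(4).tolist())
    y=R0[:,1]; print("pos",p0.round(4),"yang",np.degrees(np.arctan2(y[1],y[0])).round(2),"tilt",np.degrees(np.arccos(-R0[2,2])).round(2),"F",st['wrist_force'].round(2),"w",round(st['width'],3),"t",round(st['time'],2),"q6",st['q'][5].round(2))
E
python3 - <<'E'
from h import *
rel([((.45,.25,.25),10),((.457,-.05,.25),-40),((.457,-.297,.23),-78.65)])
E
```

```text
[-0.3164, -0.2683, -0.0194] [-0.0006, 0.0003, 0.3166]
[-0.4402, -0.5417, -0.0189] [-0.0005, 0.0006, 0.5943]
[-0.5368, -0.769, 0.0016] [-0.0003, 0.0008, 0.8091]
pos [0.2637 0.6206 0.2301] yang 66.98 tilt 0.12 F [ 0.33  0.38 -0.22] w 1.001 t 0.1 q6 -0.04
```

apply_moves([
  [[-0.316, -0.268, -0.019, 0, 0, 0.317, -1], [-0.316, -0.268, -0.019, 0, 0, 0.317, -1], [-0.316, -0.268, -0.019, 0, 0, 0.317, -1], [-0.316, -0.268, -0.019, 0, 0, 0.317, -1], [-0.316, -0.268, -0.019, 0, 0, 0.317, -1], [-0.316, -0.268, -0.019, 0, 0, 0.317, -1], [-0.44, -0.542, -0.019, 0, 0, 0.594, -1], [-0.44, -0.542, -0.019, 0, 0, 0.594, -1]],
])

```text
time: 0.77
tool_pos: [0.3912, 0.3141, 0.2437]
tcp_rot: [2.033, 2.395, -0.001]
wrist_force: [1.2, -0.9, -0.2]
width: 1.002
```

```bash
python3 -c "
from h import *
rel([((.457,-.05,.25),-40),((.457,-.297,.23),-78.65)])"
```

```text
[-0.3699, 0.006, -0.0061] [-0.0001, 0.0002, 0.274]
[-0.6137, -0.0341, 0.014] [-0.0, 0.0002, 0.4888]
pos [0.3912 0.3141 0.2437] yang 9.33 tilt 0.03 F [ 1.22 -0.92 -0.21] w 1.002 t 0.77 q6 0.46
```

apply_moves([
  [[-0.37, 0.006, -0.006, 0, 0, 0.274, -1], [-0.37, 0.006, -0.006, 0, 0, 0.274, -1], [-0.37, 0.006, -0.006, 0, 0, 0.274, -1], [-0.37, 0.006, -0.006, 0, 0, 0.274, -1], [-0.37, 0.006, -0.006, 0, 0, 0.274, -1], [-0.37, 0.006, -0.006, 0, 0, 0.274, -1], [-0.37, 0.006, -0.006, 0, 0, 0.274, -1], [-0.37, 0.006, -0.006, 0, 0, 0.274, -1]],
])

```text
time: 1.43
tool_pos: [0.4518, -0.0135, 0.2494]
tcp_rot: [-2.846, -1.33, -0.0]
wrist_force: [1.1, 0.4, 0.7]
width: 0.997
```

```bash
python3 -c "
from h import *
rel([((.457,-.297,.23),-78.65)])"
```

```text
[-0.2142, 0.1859, 0.0194] [-0.0, -0.0, 0.2152]
pos [ 0.4518 -0.0135  0.2494] yang -39.91 tilt 0.01 F [1.07 0.42 0.72] w 0.997 t 1.43 q6 0.61
```

apply_moves([
  [[-0.214, 0.186, 0.019, 0, 0, 0.215, -1], [-0.214, 0.186, 0.019, 0, 0, 0.215, -1], [-0.214, 0.186, 0.019, 0, 0, 0.215, -1], [-0.214, 0.186, 0.019, 0, 0, 0.215, -1], [-0.214, 0.186, 0.019, 0, 0, 0.215, -1], [-0.214, 0.186, 0.019, 0, 0, 0.215, -1], [-0.214, 0.186, 0.019, 0, 0, 0.215, -1], [-0.214, 0.186, 0.019, 0, 0, 0.215, -1]],
])

```text
time: 2.1
tool_pos: [0.4582, -0.3005, 0.2295]
tcp_rot: [3.124, 0.311, -0.002]
wrist_force: [-0.1, -0.1, -0.9]
width: 0.999
```

```bash
python3 -c "
from h import *
rel([((.457,-.297,.23),-78.65),((.457,-.297,.09),-78.65)])"
```

```text
[-0.0005, -0.0037, -0.0006] [0.0006, 0.0005, 0.0002]
[-0.0003, -0.004, 0.1394] [0.0006, 0.0005, 0.0002]
pos [ 0.4582 -0.3005  0.2295] yang -78.61 tilt 0.15 F [-0.07 -0.15 -0.9 ] w 0.999 t 2.1 q6 0.75
```

apply_moves([
  [[0, -0.004, 0.03, 0, 0, 0, -1], [0, -0.004, 0.06, 0, 0, 0, -1], [0, -0.004, 0.09, 0, 0, 0, -1], [0, -0.004, 0.12, 0, 0, 0, -1], [0, -0.004, 0.139, 0, 0, 0, -1], [0, -0.004, 0.139, 0, 0, 0, -1], [0, -0.004, 0.139, 0, 0, 0, -1], [0, -0.004, 0.139, 0, 0, 0, -1]],
])

```text
time: 2.77
tool_pos: [0.459, -0.2912, 0.0927]
tcp_rot: [3.124, 0.32, 0.002]
wrist_force: [0.2, 1.0, 0.1]
width: 0.997
```

```bash
python3 -c "
from h import *
rel([((.457,-.297,.09),-78.65)])
for n in ('side','top'):
    im=read_camera(n)[:,:,::-1]
    u,v=proj(n,[.457,-.297,.12])[0].astype(int); x,y=max(u-60,0),max(v-60,0)
    cv2.imwrite(f'pics/g_{n}.png',cv2.resize(im[y:y+120,x:x+120],None,fx=4,fy=4))
"
```

```text
[-0.0032, 0.0053, 0.0027] [0.0003, -0.0003, 0.0018]
pos [ 0.459  -0.2912  0.0927] yang -78.32 tilt 0.09 F [0.15 1.03 0.09] w 0.997 t 2.77 q6 0.76
```

View pics/g_side.png

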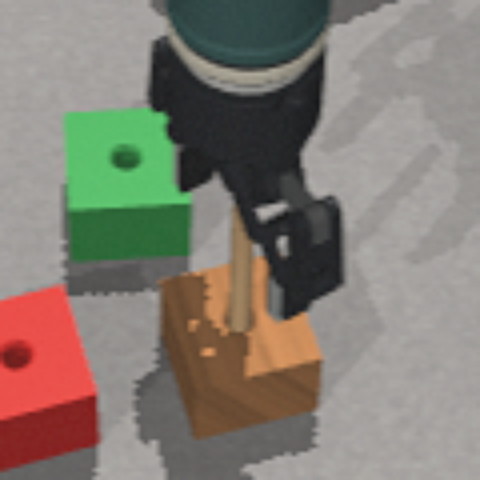

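The dowel stands between the open fingers. I'll correct the few mm left and settle.

apply_moves([
  [[-0.003, 0.005, 0.002, 0, 0, 0, -1], [-0.003, 0.005, 0.002, 0, 0, 0, -1], [-0.003, 0.005, 0.002, 0, 0, 0, -1], [-0.003, 0.005, 0.002, 0, 0, 0, -1], [-0.003, 0.005, 0.002, 0, 0, 0, -1], [-0.003, 0.005, 0.002, 0, 0, 0, -1], [-0.003, 0.005, 0.002, 0, 0, 0, -1], [-0.003, 0.005, 0.002, 0, 0, 0, -1]],
])

```text
time: 3.53
tool_pos: [0.4562, -0.2965, 0.0895]
tcp_rot: [-3.125, -0.319, 0.0]
wrist_force: [0.5, -0.4, -0.2]
width: 0.994
```

```bash
python3 -c "
from h import *
rel([((.457,-.297,.09),-78.65)])
"
```

```text
[0.0006, 0.0007, -0.0005] [-0.0, 0.0, 0.0018]
pos [ 0.4562 -0.2965  0.0895] yang -78.33 tilt 0.01 F [ 0.53 -0.41 -0.23] w 0.994 t 3.53 q6 0.75
```

apply_moves([
  [[0, 0, 0, 0, 0, 0, 1], [0, 0, 0, 0, 0, 0, 1], [0, 0, 0, 0, 0, 0, 1], [0, 0, 0, 0, 0, 0, 1], [0, 0, 0, 0, 0, 0, 1], [0, 0, 0, 0, 0, 0, 1], [0, 0, 0, 0, 0, 0, 1], [0, 0, 0, 0, 0, 0, 1]],
], force=50)

```text
time: 4.2
tool_pos: [0.4565, -0.2971, 0.0897]
tcp_rot: [3.124, 0.319, 0.001]
wrist_force: [1.0, -1.1, -0.1]
width: 0.126
```

```bash
python3 -c "
from h import *
rel([((.457,-.297,.09),-78.65)])
"
```

```text
[0.0005, 0.0, -0.0003] [0.0004, -0.0001, 0.0018]
pos [ 0.4565 -0.2971  0.0897] yang -78.33 tilt 0.07 F [ 0.95 -1.1  -0.15] w 0.126 t 4.2 q6 0.75
```

apply_moves([
  [[0, 0, -0.01, 0, 0, 0, 1], [0, 0, -0.025, 0, 0, 0, 1], [0, 0, -0.045, 0, 0, 0, 1], [0, 0, -0.07, 0, 0, 0, 1], [0, 0, -0.1, 0, 0, 0, 1], [0, 0, -0.13, 0, 0, 0, 1], [0, 0, -0.15, 0, 0, 0, 1], [0, 0, -0.16, 0, 0, 0, 1]],
])

```text
time: 4.87
tool_pos: [0.4575, -0.2971, 0.2538]
tcp_rot: [3.122, 0.319, 0.007]
wrist_force: [-0.1, -0.4, -0.1]
width: 0.127
```

```bash
python3 -c "
from h import *
rel([(SLOT+[0,0,.12],-78.65)])
for n in ('side','top'):
    im=read_camera(n)[:,:,::-1]
    u,v=proj(n,[.457,-.297,.2])[0].astype(int); x,y=max(u-60,0),max(v-60,0)
    cv2.imwrite(f'pics/l_{n}.png',cv2.resize(im[y:y+120,x:x+120],None,fx=4,fy=4))
"
```

```text
[0.258, -0.3288, 0.0037] [0.0011, -0.0012, 0.0017]
pos [ 0.4575 -0.2971  0.2538] yang -78.34 tilt 0.3 F [-0.11 -0.42 -0.1 ] w 0.127 t 4.87 q6 0.75
```

View pics/l_side.png

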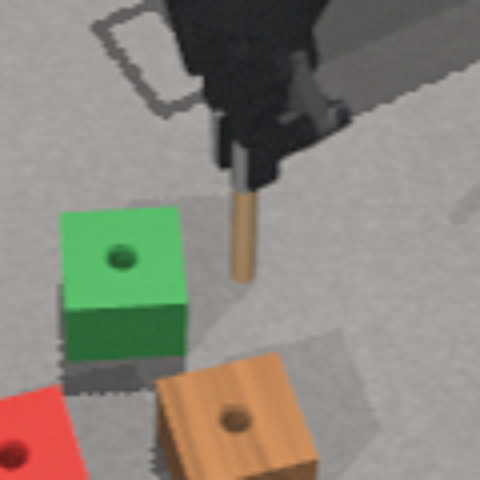

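Dowel firmly held, upright. Its foot is at crop (243,280) and the empty stand hole at crop (236,418).

apply_moves([
  [[0.032, -0.041, 0, 0, 0, 0, 1], [0.258, -0.329, 0.003, 0, 0, 0, 1], [0.258, -0.329, 0.003, 0, 0, 0, 1], [0.258, -0.329, 0.003, 0, 0, 0, 1], [0.258, -0.329, 0.003, 0, 0, 0, 1], [0.258, -0.329, 0.003, 0, 0, 0, 1], [0.258, -0.329, 0.003, 0, 0, 0, 1], [0.258, -0.329, 0.003, 0, 0, 0, 1]],
])

```text
time: 5.63
tool_pos: [0.6036, 0.0041, 0.2443]
tcp_rot: [-3.125, -0.319, 0.007]
wrist_force: [1.0, -0.7, 0.8]
width: 0.13
```

```bash
python3 -c "
from h import *
rel([(SLOT+[0,0,.12],-78.65)])
u,v=proj('side',[.457,-.297,.2])[0].astype(int); x,y=max(u-60,0),max(v-60,0)
print('hole',plane('side',(x+236/4-.4,y+418/4-.4),.05))"
```

```text
[0.054, -0.0634, -0.0059] [-0.0004, 0.0014, 0.0018]
pos [0.6036 0.0041 0.2443] yang -78.33 tilt 0.26 F [ 1.05 -0.69  0.78] w 0.13 t 5.63 q6 1.33
hole [ 0.45771394 -0.2965466   0.05      ]
```

apply_moves([
  [[0.02, -0.024, -0.002, 0, 0, 0, 1], [0.036, -0.042, -0.004, 0, 0, 0, 1], [0.036, -0.042, -0.004, 0, 0, 0, 1], [0.036, -0.042, -0.004, 0, 0, 0, 1], [0.036, -0.042, -0.004, 0, 0, 0, 1], [0.036, -0.042, -0.004, 0, 0, 0, 1], [0.036, -0.042, -0.004, 0, 0, 0, 1], [0.036, -0.042, -0.004, 0, 0, 0, 1]],
])

```text
time: 6.3
tool_pos: [0.631, 0.0492, 0.251]
tcp_rot: [3.126, 0.317, -0.001]
wrist_force: [-0.9, 1.0, -0.2]
width: 0.125
```

```bash
cat > look.py <<'E'
import sys
from h import *
def look(tag,P,k=4,w=130):
    out=[]
    for n in ('side','top'):
        im=read_camera(n)[:,:,::-1]
        u,v=proj(n,P)[0].astype(int); x,y=np.clip(u-w//2,0,640-w),np.clip(v-w//2,0,480-w); print(n,"crop origin",x,y)
        out.append(cv2.resize(im[y:y+w,x:x+w],None,fx=3,fy=3,interpolation=cv2.INTER_CUBIC))
    cv2.imwrite(f'pics/{tag}.png',np.hstack(out))
E
python3 -c "
from look import *
rel([(SLOT+[0,0,.12],-78.65)])
look('over',SLOT)"
```

```text
[0.0181, -0.0248, 0.001] [0.0, 0.0001, 0.0012]
pos [0.631  0.0492 0.251 ] yang -78.43 tilt 0.03 F [-0.93  0.97 -0.16] w 0.125 t 6.3 q6 1.41
side crop origin 300 151
top crop origin 260 115
```

View pics/over.png

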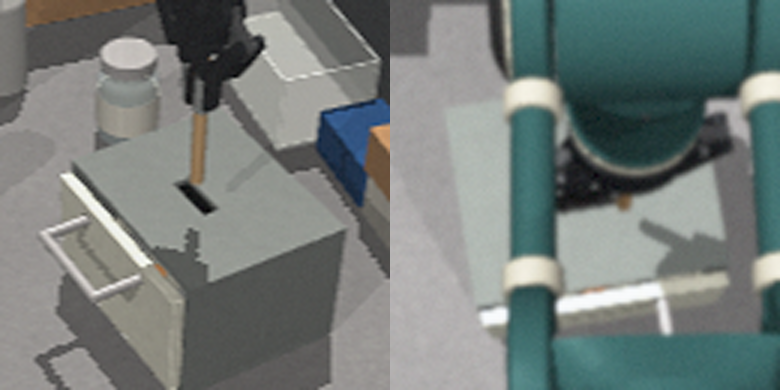

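```bash
python3 -c "
from h import *
rel([(SLOT-.015*CY+[0,0,.094],-78.65)])"
```

```text
[0.0177, -0.0096, 0.0274] [0.0, -0.0001, 0.0013]
pos [0.6312 0.0495 0.2514] yang -78.41 tilt 0.01 F [-0.09  0.32 -0.86] w 0.128 t 6.4 q6 1.41
```

apply_moves([
  [[0.01, -0.005, 0.01, 0, 0, 0, 1], [0.0177, -0.0096, 0.02, 0, 0, 0.001, 1], [0.0177, -0.0096, 0.027, 0, 0, 0.001, 1], [0.0177, -0.0096, 0.027, 0, 0, 0.001, 1], [0.0177, -0.0096, 0.027, 0, 0, 0.001, 1], [0.0177, -0.0096, 0.027, 0, 0, 0.001, 1], [0.0177, -0.0096, 0.027, 0, 0, 0.001, 1], [0.0177, -0.0096, 0.027, 0, 0, 0.001, 1]],
])

```text
time: 7.07
tool_pos: [0.6471, 0.0633, 0.2248]
tcp_rot: [3.126, 0.314, 0.002]
wrist_force: [-0.5, -0.6, -1.1]
width: 0.121
```

```bash
python3 -c "
from look import *
rel([(SLOT-.015*CY+[0,0,.094],-78.65)])
look('over2',SLOT+[0,0,.03],w=100)
print(proj('side',[SLOT-.015*CY+[0,0,.0145],SLOT+.025*CY,SLOT-.025*CY]))"
```

```text
[-0.0006, 0.0008, 0.0008] [0.0001, -0.0003, 0.0007]
pos [0.6471 0.0633 0.2248] yang -78.52 tilt 0.06 F [-0.51 -0.62 -1.14] w 0.121 t 7.07 q6 1.43
side crop origin 315 157
top crop origin 275 127
[[368.40909408 215.4071022 ]
 [359.90477601 211.36955045]
 [370.24689297 221.77008043]]
```

View pics/over2.png

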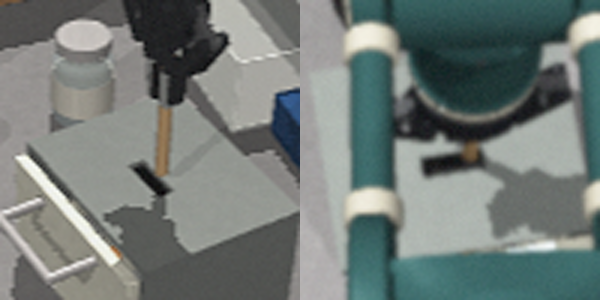

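```bash
python3 -c "
from look import *
im=read_camera('side'); cv2.imwrite('pics/ov3.png',im[:,:,::-1])
H=cv2.cvtColor(im,cv2.COLOR_RGB2HSV)[195:225,355:385]
m=(H[...,0]<25)&(H[...,0]>5)&(H[...,1]>70)
for i,r in enumerate(m):
    xs=np.nonzero(r)[0]
    if len(xs): print(195+i,xs.min()+355,xs.max()+355,xs.mean()+355)
st=readout.read_state();p=st['tool_pos'];print(p)
for z in (.145,.155,.165):print(z,proj('side',[p[0],p[1],z]))
"
```

```text
195 368 371 369.5
196 368 371 369.5
197 368 371 369.5
198 368 371 369.5
199 368 371 369.5
200 368 371 369.5
201 368 371 369.5
202 368 370 369.0
203 368 371 369.5
204 368 370 369.0
205 368 370 369.0
206 367 370 368.5
207 367 370 368.5
208 367 370 368.5
209 367 370 368.5
210 367 370 368.5
211 367 370 368.5
212 367 370 368.5
213 367 370 368.5
214 367 370 368.5
215 367 369 368.0
[0.64700477 0.06326262 0.22476585]
0.145 [[368.41842931 215.03114661]]
0.155 [[368.60791474 212.06802726]]
0.165 [[368.79934296 209.07452703]]
```

Dowel column in the side image (368.5) matches the projection (368.4). The tip is over the slot, near its -y end. Descending slowly.

apply_moves([
  [[-0.0006, 0.0005, 0.004, 0, 0, 0, 1], [-0.0006, 0.0005, 0.008, 0, 0, 0, 1], [-0.0006, 0.0005, 0.011, 0, 0, 0, 1], [-0.0006, 0.0005, 0.0125, 0, 0, 0, 1], [-0.0006, 0.0005, 0.014, 0, 0, 0, 1], [-0.0006, 0.0005, 0.0155, 0, 0, 0, 1], [-0.0006, 0.0005, 0.017, 0, 0, 0, 1], [-0.0006, 0.0005, 0.018, 0, 0, 0, 1]],
])

```text
time: 7.88
tool_pos: [0.6463, 0.0627, 0.206]
tcp_rot: [3.126, 0.314, -0.0]
wrist_force: [-0.4, -0.7, -0.5]
width: 0.127
```

```bash
cat > st.py <<'E'
from h import *
s=readout.read_state();p=s['tool_pos'];d=p-SLOT
print("cab x,y,foot z rel roof mm",round(d@CX*1e3,2),round(d@CY*1e3,2),round((p[2]-.0795-.13)*1e3,2),"F cab",round(s['wrist_force']@CX,2),round(s['wrist_force']@CY,2),round(s['wrist_force'][2],2),"T",s['torque'].round(2),"t",round(s['time'],2))
E
python3 st.py
```

```text
cab x,y,foot z rel roof mm -0.25 -14.64 -3.49 F cab -0.52 -0.57 -0.51 T [-0.03  0.04  0.01] t 7.88
```

apply_moves([
  [[0, 0, 0.0014, 0, 0, 0, 1], [0, 0, 0.0028, 0, 0, 0, 1], [0, 0, 0.0042, 0, 0, 0, 1], [0, 0, 0.0056, 0, 0, 0, 1], [0, 0, 0.007, 0, 0, 0, 1], [0, 0, 0.0084, 0, 0, 0, 1], [0, 0, 0.0098, 0, 0, 0, 1], [0, 0, 0.0112, 0, 0, 0, 1]],
])

```text
time: 8.55
tool_pos: [0.6463, 0.0627, 0.1949]
tcp_rot: [3.126, 0.314, -0.0]
wrist_force: [0.4, 0.1, -1.2]
width: 0.129
```

```bash
python3 st.py
```

```text
cab x,y,foot z rel roof mm -0.25 -14.67 -14.65 F cab 0.41 0.01 -1.17 T [-0.02 -0.03  0.08] t 8.55
```

apply_moves([
  [[0, 0, 0.0012, 0, 0, 0, 1], [0, 0, 0.0024, 0, 0, 0, 1], [0, 0, 0.0036, 0, 0, 0, 1], [0, 0, 0.0048, 0, 0, 0, 1], [0, 0, 0.0058, 0, 0, 0, 1], [0, 0, 0.0068, 0, 0, 0, 1], [0, 0, 0.0074, 0, 0, 0, 1], [0, 0, 0.0074, 0, 0, 0, 1]],
])

```text
time: 9.22
tool_pos: [0.6466, 0.0627, 0.1882]
tcp_rot: [3.126, 0.314, 0.001]
wrist_force: [-1.0, -0.7, 3.2]
width: 0.125
```

```bash
python3 st.py
```

```text
cab x,y,foot z rel roof mm 0.0 -14.65 -21.27 F cab -1.12 -0.46 3.17 T [0.02 0.17 0.  ] t 9.22
```

Plate felt at about -20.5 mm with 3 to 4 N. Now press slightly deeper and slide toward +y.

apply_moves([
  [[0, 0, 0.001, 0, 0, 0, 1], [0, 0, 0.0015, 0, 0, 0, 1], [0, -0.001, 0.0015, 0, 0, 0, 1], [0, -0.002, 0.0015, 0, 0, 0, 1], [0, -0.003, 0.0015, 0, 0, 0, 1], [0, -0.004, 0.0015, 0, 0, 0, 1], [0, -0.004, 0.0015, 0, 0, 0, 1], [0, -0.004, 0.0015, 0, 0, 0, 1]],
])

```text
time: 9.88
tool_pos: [0.6465, 0.0657, 0.1872]
tcp_rot: [3.124, 0.314, 0.004]
wrist_force: [-0.5, -1.8, 5.4]
width: 0.127
```

```bash
python3 st.py
```

```text
cab x,y,foot z rel roof mm 0.53 -11.75 -22.26 F cab -0.83 -1.66 5.44 T [-0.58  0.1   0.02] t 9.88
```

apply_moves([
  [[0, -0.001, 0, 0, 0, 0, 1], [0, -0.002, 0, 0, 0, 0, 1], [-0.0003, -0.003, 0, 0, 0, 0, 1], [-0.0003, -0.004, 0, 0, 0, 0, 1], [-0.0003, -0.004, 0, 0, 0, 0, 1], [-0.0003, -0.004, 0, 0, 0, 0, 1], [-0.0003, -0.004, 0, 0, 0, 0, 1], [-0.0003, -0.004, 0, 0, 0, 0, 1]],
])

```text
time: 10.55
tool_pos: [0.6456, 0.0699, 0.1871]
tcp_rot: [3.124, 0.314, 0.004]
wrist_force: [0.7, -2.5, 5.4]
width: 0.124
```

```bash
python3 st.py
```

```text
cab x,y,foot z rel roof mm 0.4 -7.44 -22.4 F cab 0.16 -2.57 5.41 T [-0.6  -0.22  0.03] t 10.55
```

apply_moves([
  [[0, -0.001, 0, 0, 0, 0, 1], [0, -0.002, 0, 0, 0, 0, 1], [-0.0003, -0.003, 0, 0, 0, 0, 1], [-0.0003, -0.004, 0, 0, 0, 0, 1], [-0.0003, -0.004, 0, 0, 0, 0, 1], [-0.0003, -0.004, 0, 0, 0, 0, 1], [-0.0003, -0.004, 0, 0, 0, 0, 1], [-0.0003, -0.004, 0, 0, 0, 0, 1]],
])

```text
time: 11.22
tool_pos: [0.6424, 0.0746, 0.1848]
tcp_rot: [-3.125, -0.314, 0.004]
wrist_force: [-0.4, -0.7, -1.3]
width: 0.127
```

```bash
python3 st.py
```

```text
cab x,y,foot z rel roof mm -1.71 -2.16 -24.71 F cab -0.53 -0.65 -1.3 T [-0.01 -0.01  0.01] t 11.22
```

The force fell to zero and the foot sank to -24.7 mm: the hole is found at y ≈ -2 mm. I'll recentre x a little and go on down gently.

apply_moves([
  [[0.0004, 0, 0, 0, 0, 0, 1], [0.0008, 0, 0, 0, 0, 0, 1], [0.0012, 0, 0.0005, 0, 0, 0, 1], [0.0012, 0, 0.0015, 0, 0, 0, 1], [0.0012, 0, 0.0025, 0, 0, 0, 1], [0.0012, 0, 0.0035, 0, 0, 0, 1], [0.0012, 0, 0.0035, 0, 0, 0, 1], [0.0012, 0, 0.0035, 0, 0, 0, 1]],
])

```text
time: 11.88
tool_pos: [0.6448, 0.0747, 0.1833]
tcp_rot: [-3.126, -0.314, -0.001]
wrist_force: [-1.6, 0.3, 4.0]
width: 0.124
```

```bash
python3 st.py
```

```text
cab x,y,foot z rel roof mm 0.58 -2.59 -26.23 F cab -1.53 0.64 3.95 T [0.12 0.3  0.03] t 11.88
```

apply_moves([
  [[-0.0004, 0, 0.001, 0, 0, 0, 1], [-0.0004, 0, 0.002, 0, 0, 0, 1], [-0.0004, 0, 0.003, 0, 0, 0, 1], [-0.0004, 0, 0.004, 0, 0, 0, 1], [-0.0004, 0, 0.005, 0, 0, 0, 1], [-0.0004, 0, 0.005, 0, 0, 0, 1], [-0.0004, 0, 0.005, 0, 0, 0, 1], [-0.0004, 0, 0.005, 0, 0, 0, 1]],
])

```text
time: 12.55
tool_pos: [0.6446, 0.0746, 0.1783]
tcp_rot: [-3.126, -0.314, -0.002]
wrist_force: [-1.1, 1.1, 4.8]
width: 0.129
```

```bash
python3 st.py
```

```text
cab x,y,foot z rel roof mm 0.43 -2.62 -31.21 F cab -0.88 1.27 4.8 T [0.16 0.14 0.02] t 12.55
```

apply_moves([
  [[0, 0, 0.001, 0, 0, 0, 1], [0, 0, 0.002, 0, 0, 0, 1], [0, 0, 0.003, 0, 0, 0, 1], [0, 0, 0.0035, 0, 0, 0, 1], [0, 0, 0.004, 0, 0, 0, 1], [0, 0, 0.004, 0, 0, 0, 1], [0, 0, 0.004, 0, 0, 0, 1], [0, 0, 0.004, 0, 0, 0, 1]],
])

```text
time: 13.22
tool_pos: [0.6447, 0.0746, 0.1744]
tcp_rot: [-3.126, -0.314, -0.002]
wrist_force: [-1.5, 1.5, 5.0]
width: 0.121
```

```bash
python3 st.py; python3 -c "
from look import *
look('rel',SLOT-.06*CX)"
```

```text
cab x,y,foot z rel roof mm 0.47 -2.6 -35.13 F cab -1.22 1.74 4.96 T [ 0.13  0.16 -0.  ] t 13.22
side crop origin 280 158
top crop origin 264 140
```

View pics/rel.png

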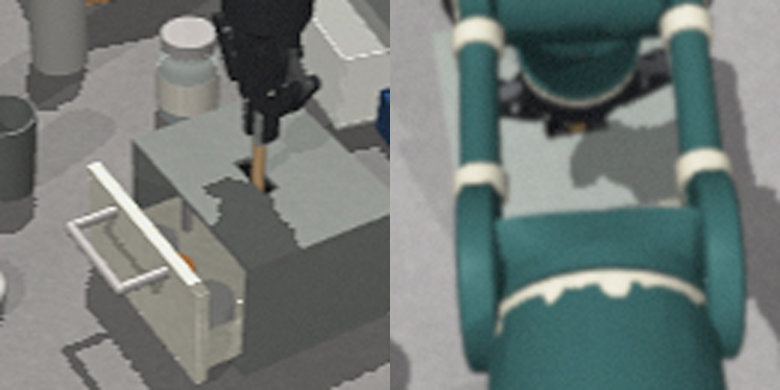

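The drawer has sprung out: its white front stands clear of the cabinet at crop (145,270). Withdrawing straight up.

apply_moves([
  [[0, 0, -0.004, 0, 0, 0, 1], [0, 0, -0.01, 0, 0, 0, 1], [0, 0, -0.018, 0, 0, 0, 1], [0, 0, -0.028, 0, 0, 0, 1], [0, 0, -0.042, 0, 0, 0, 1], [0, 0, -0.058, 0, 0, 0, 1], [0, 0, -0.07, 0, 0, 0, 1], [0, 0, -0.075, 0, 0, 0, 1]],
])

```text
time: 13.98
tool_pos: [0.6454, 0.0745, 0.2521]
tcp_rot: [3.126, 0.314, 0.007]
wrist_force: [1.4, 1.3, 0.0]
width: 0.125
```

```bash
python3 st.py; python3 -c "
from h import *
rel([((.4573,-.2968,.20),-78.65)])"
```

```text
cab x,y,foot z rel roof mm 1.21 -2.86 42.55 F cab 1.61 1.0 0.03 T [ 0.   -0.04  0.05] t 13.98
[-0.2585, 0.3264, 0.0512] [0.0002, -0.0013, 0.0007]
pos [0.6454 0.0745 0.2521] yang -78.52 tilt 0.24 F [1.38 1.3  0.03] w 0.125 t 13.98 q6 1.45
```

apply_moves([
  [[-0.032, 0.04, 0, 0, 0, 0, 1], [-0.2585, 0.3264, 0.005, 0, 0, 0, 1], [-0.2585, 0.3264, 0.005, 0, 0, 0, 1], [-0.2585, 0.3264, 0.005, 0, 0, 0, 1], [-0.2585, 0.3264, 0.005, 0, 0, 0, 1], [-0.2585, 0.3264, 0.005, 0, 0, 0, 1], [-0.2585, 0.3264, 0.005, 0, 0, 0, 1], [-0.2585, 0.3264, 0.005, 0, 0, 0, 1]],
])

```text
time: 14.65
tool_pos: [0.492, -0.2242, 0.245]
tcp_rot: [3.126, 0.315, 0.0]
wrist_force: [0.7, -0.7, 0.2]
width: 0.122
```

```bash
python3 -c "
from h import *
rel([((.4573,-.2968,.20),-78.65)])"
```

```text
[-0.0485, 0.0642, 0.045] [0.0001, -0.0001, 0.0008]
pos [ 0.492  -0.2242  0.245 ] yang -78.5 tilt 0.02 F [ 0.65 -0.65  0.22] w 0.122 t 14.65 q6 0.9
```

apply_moves([
  [[-0.024, 0.032, 0.01, 0, 0, 0, 1], [-0.044, 0.058, 0.03, 0, 0, 0, 1], [-0.0485, 0.0642, 0.045, 0, 0, 0, 1], [-0.0485, 0.0642, 0.055, 0, 0, 0, 1], [-0.0485, 0.0642, 0.055, 0, 0, 0, 1], [-0.0485, 0.0642, 0.055, 0, 0, 0, 1], [-0.0485, 0.0642, 0.055, 0, 0, 0, 1], [-0.0485, 0.0642, 0.055, 0, 0, 0, 1]],
])

```text
time: 15.32
tool_pos: [0.4599, -0.2947, 0.1911]
tcp_rot: [3.124, 0.317, 0.003]
wrist_force: [-0.1, 0.0, -0.4]
width: 0.125
```

```bash
python3 -c "
from look import *
rel([((.4573,-.2968,.15),-78.65)])
look('ret',[.457,-.297,.08])"
```

```text
[-0.0031, 0.0015, 0.0411] [0.0005, -0.0005, 0.0013]
pos [ 0.4599 -0.2947  0.1911] yang -78.41 tilt 0.12 F [-0.12  0.02 -0.44] w 0.125 t 15.32 q6 0.75
side crop origin 282 295
top crop origin 415 198
```

View pics/ret.png

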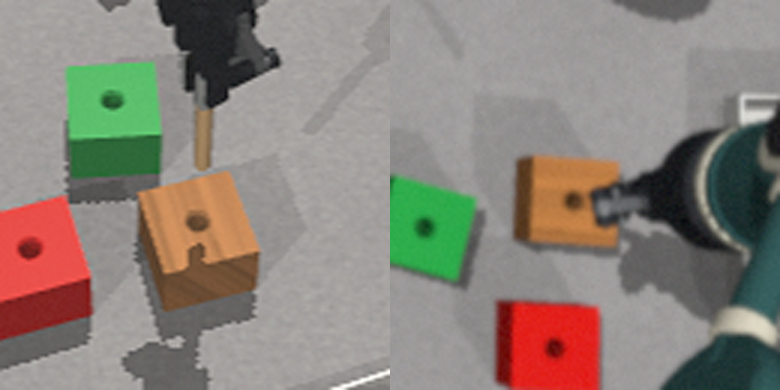

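```bash
python3 -c "
from look import *
print(plane('side',(282+198/3-.33,295+221/3-.33),.05),plane('top',(415+184/3-.33,198+201/3-.33),.05))
rel([((.4573,-.2968,.15),-78.65)])
p=readout.read_state()['tool_pos'];print(proj('side',[p[0],p[1],p[2]-.0795]),'seen',282+203/3-.3,295+166/3)"
```

```text
[ 0.45765133 -0.297148    0.05      ] [ 0.4557433  -0.29713994  0.05      ]
[-0.0028, 0.0014, 0.0409] [0.0004, -0.0004, 0.0013]
pos [ 0.4597 -0.2948  0.1909] yang -78.42 tilt 0.11 F [-0.61 -0.16 -0.58] w 0.125 t 15.42 q6 0.75
[[348.86764515 350.35917172]] seen 349.3666666666667 350.3333333333333
```

apply_moves([
  [[-0.0032, 0.0016, 0.015, 0, 0, 0, 1], [-0.0032, 0.0016, 0.03, 0, 0, 0, 1], [-0.0032, 0.0016, 0.042, 0, 0, 0, 1], [-0.0032, 0.0016, 0.048, 0, 0, 0, 1], [-0.0032, 0.0016, 0.048, 0, 0, 0, 1], [-0.0032, 0.0016, 0.048, 0, 0, 0, 1], [-0.0032, 0.0016, 0.048, 0, 0, 0, 1], [-0.0032, 0.0016, 0.048, 0, 0, 0, 1]],
])

```text
time: 16.08
tool_pos: [0.4565, -0.2979, 0.1427]
tcp_rot: [3.125, 0.314, 0.002]
wrist_force: [-0.2, -0.2, -0.7]
width: 0.122
```

```bash
python3 -c "
from look import *
rel([((.4568,-.297,.0925),-78.65)])"
```

```text
[0.0005, -0.0009, 0.0502] [0.0004, -0.0004, 0.0008]
pos [ 0.4565 -0.2979  0.1427] yang -78.51 tilt 0.1 F [-0.17 -0.23 -0.71] w 0.122 t 16.08 q6 0.75
```

apply_moves([
  [[0.0003, -0.0007, 0.004, 0, 0, 0, 1], [0.0003, -0.0007, 0.008, 0, 0, 0, 1], [0.0003, -0.0007, 0.011, 0, 0, 0, 1], [0.0003, -0.0007, 0.014, 0, 0, 0, 1], [0.0003, -0.0007, 0.017, 0, 0, 0, 1], [0.0003, -0.0007, 0.02, 0, 0, 0, 1], [0.0003, -0.0007, 0.022, 0, 0, 0, 1], [0.0003, -0.0007, 0.022, 0, 0, 0, 1]],
])

```text
time: 16.75
tool_pos: [0.456, -0.297, 0.1193]
tcp_rot: [3.125, 0.314, 0.0]
wrist_force: [1.0, -2.3, -1.5]
width: 0.126
```

```bash
python3 -c "
from look import *
rel([((.4568,-.297,.091),-78.65)])"
```

```text
[0.0008, 0.0001, 0.0283] [0.0001, -0.0, 0.0007]
pos [ 0.456  -0.297   0.1193] yang -78.52 tilt 0.03 F [ 0.96 -2.31 -1.53] w 0.126 t 16.75 q6 0.75
```

In the hole with little side force. Continuing down to the bottom.

apply_moves([
  [[0.0003, 0, 0.004, 0, 0, 0, 1], [0.0003, 0, 0.009, 0, 0, 0, 1], [0.0003, 0, 0.014, 0, 0, 0, 1], [0.0003, 0, 0.019, 0, 0, 0, 1], [0.0003, 0, 0.023, 0, 0, 0, 1], [0.0003, 0, 0.026, 0, 0, 0, 1], [0.0003, 0, 0.0285, 0, 0, 0, 1], [0.0003, 0, 0.0285, 0, 0, 0, 1]],
])

```text
time: 17.42
tool_pos: [0.4563, -0.297, 0.0907]
tcp_rot: [3.125, 0.314, 0.0]
wrist_force: [0.8, -4.6, -2.4]
width: 0.125
```

```bash
python3 -c "
from look import *
rel([((.4568,-.297,.0905),-78.65)])"
```

```text
[0.0005, 0.0001, 0.0002] [0.0002, 0.0, 0.0008]
pos [ 0.4563 -0.297   0.0907] yang -78.51 tilt 0.03 F [ 0.76 -4.62 -2.44] w 0.125 t 17.42 q6 0.75
```

apply_moves([
  [[0, 0.0005, 0, 0, 0, 0, -1], [0, 0.0005, 0, 0, 0, 0, -1], [0, 0.0005, 0, 0, 0, 0, -1], [0, 0.0005, 0, 0, 0, 0, -1], [0, 0.0005, 0, 0, 0, 0, -1], [0, 0.0005, 0, 0, 0, 0, -1], [0, 0.0005, 0, 0, 0, 0, -1], [0, 0.0005, 0, 0, 0, 0, -1]],
])

```text
time: 18.08
tool_pos: [0.4563, -0.2971, 0.0912]
tcp_rot: [-3.126, -0.314, -0.0]
wrist_force: [-0.7, -0.3, -0.1]
width: 1.0
```

```bash
python3 -c "
from look import *
rel([((.4568,-.297,.0905),-78.65)])
look('let',[.457,-.297,.1])"
```

```text
[0.0005, -0.0, 0.0007] [-0.0, -0.0, 0.0007]
pos [ 0.4563 -0.2971  0.0912] yang -78.52 tilt 0.0 F [-0.7  -0.3  -0.09] w 1.0 t 18.08 q6 0.75
side crop origin 282 289
top crop origin 418 198
```

View pics/let.png

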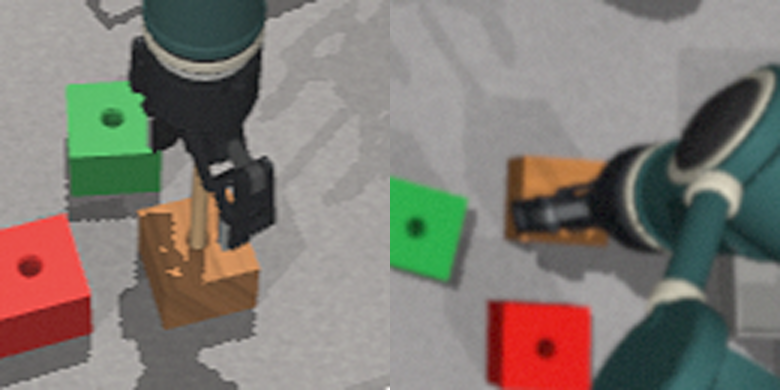

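Fingers open, dowel standing free in the stand. Lifting straight up.

apply_moves([
  [[0, 0, -0.01, 0, 0, 0, -1], [0, 0, -0.025, 0, 0, 0, -1], [0, 0, -0.045, 0, 0, 0, -1], [0, 0, -0.07, 0, 0, 0, -1], [0, 0, -0.1, 0, 0, 0, -1], [0, 0, -0.13, 0, 0, 0, -1], [0, 0, -0.15, 0, 0, 0, -1], [0, 0, -0.16, 0, 0, 0, -1]],
])

```text
time: 18.85
tool_pos: [0.4579, -0.2983, 0.2561]
tcp_rot: [3.121, 0.314, 0.008]
wrist_force: [0.8, -0.4, 0.7]
width: 0.998
```

```bash
python3 -c "
from look import *
look('let2',[.457,-.297,.1])
for n in('side','top'): cv2.imwrite(f'pics/{n}5.png',read_camera(n)[:,:,::-1])
rel([((.47,-.1,.25),-40)])"
```

```text
side crop origin 282 289
top crop origin 418 198
[0.0531, -0.1901, 0.0004] [-0.0004, 0.0001, -0.214]
pos [ 0.4558 -0.2968  0.2503] yang -78.52 tilt 0.07 F [-0.37  0.21 -0.49] w 1.0 t 19.05 q6 0.75
```

View pics/let2.png

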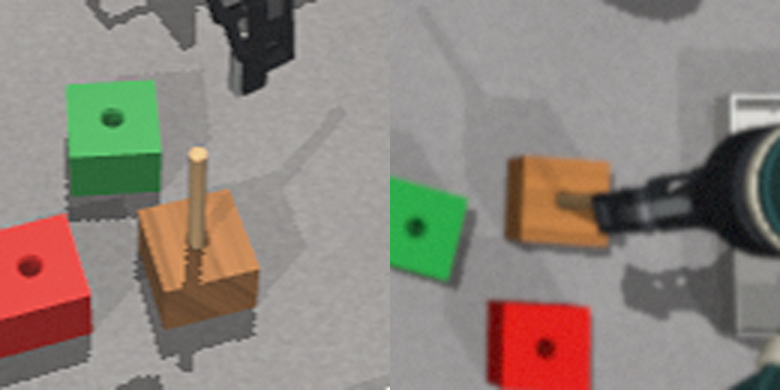

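View pics/top5.png

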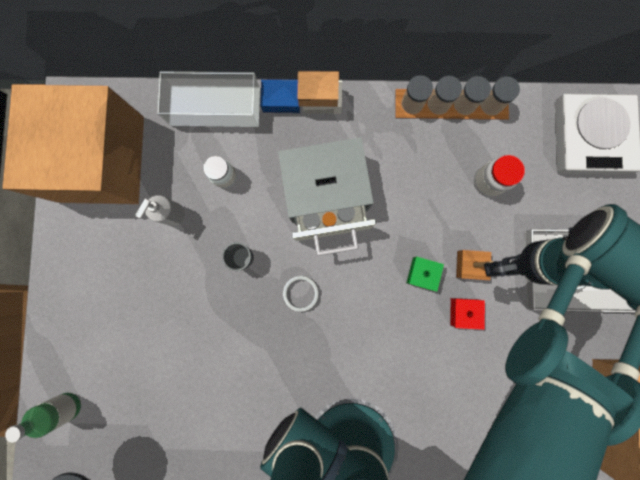

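View pics/side5.png

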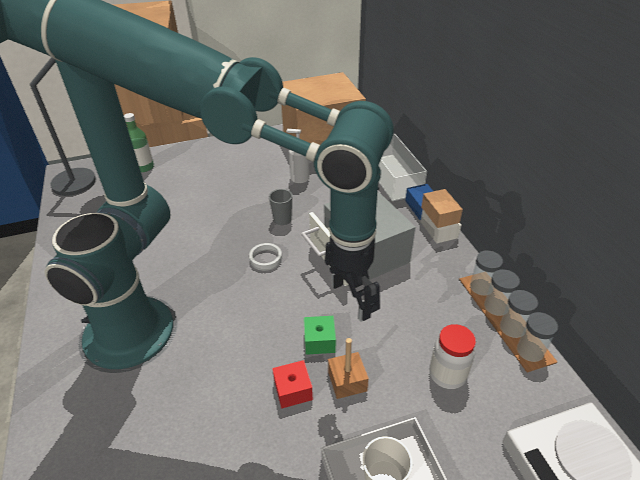

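The dowel stands as before (side ~(348,355)). The drawer is partly out, with its handle bar at about top (336,249). The bystanders have not moved. Measuring the handle bar.

```bash
python3 - <<'E'
from h import *
t=cv2.imread("pics/top5.png"); x,y,w,h=300,225,80,40
c=t[y:y+h,x:x+w]; cv2.imwrite("pics/hb.png",cv2.resize(c,None,fx=10,fy=10,interpolation=cv2.INTER_CUBIC))
yaw=np.radians(11.35)
for d in(.07+.012+.045+.035,): 
    p=SLOT-d*CX; p[2]=.105; print("pred",p,proj("top",[p,p+.045*CY,p-.045*CY]))
E
```

```text
pred [0.48486819 0.04521811 0.105     ] [[337.67874166 249.16887868]
 [318.93207637 252.56959977]
 [356.42787638 245.76770963]]
```

View pics/hb.png

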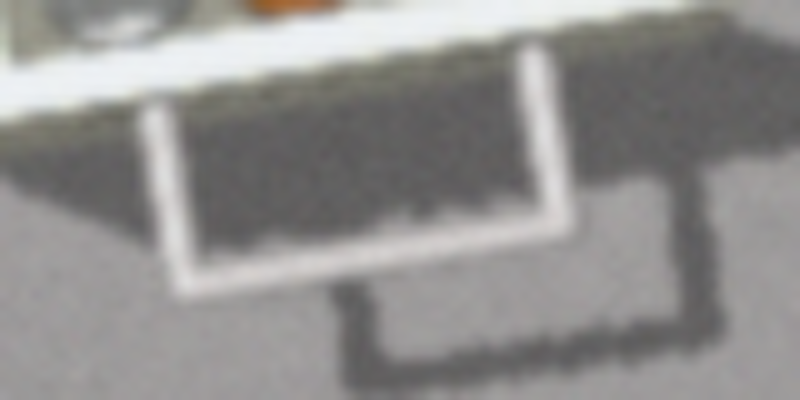

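```bash
python3 -c "
from h import *
P=plane('top',(337.2,249.6),.105);print(P,'drawer out guess',(SLOT-P)@CX-.127)
rel([((P[0],P[1],.2),11.35)])"
```

```text
[0.48382901 0.04633218 0.105     ] drawer out guess 0.03579959776341185
[0.0958, -0.3307, 0.0505] [-0.0004, -0.0, -0.4993]
pos [ 0.4558 -0.2968  0.2503] yang -78.52 tilt 0.07 F [-0.37  0.21 -0.49] w 1.0 t 19.05 q6 0.75
```

apply_moves([
  [[0.012, -0.041, 0, 0, 0, -0.03, -1], [0.096, -0.331, 0, 0, 0, -0.5, 0.06], [0.096, -0.331, 0, 0, 0, -0.5, 0.06], [0.096, -0.331, 0, 0, 0, -0.5, 0.06], [0.096, -0.331, 0, 0, 0, -0.5, 0.06], [0.096, -0.331, 0, 0, 0, -0.5, 0.06], [0.096, -0.331, 0, 0, 0, -0.5, 0.06], [0.096, -0.331, 0, 0, 0, -0.5, 0.06]],
], force=40)

```text
time: 19.72
tool_pos: [0.4818, 0.0369, 0.2486]
tcp_rot: [-2.613, -1.741, 0.006]
wrist_force: [0.4, 0.6, 1.0]
width: 0.469
```

```bash
python3 -c "
from h import *
rel([((.4838,.0463,.2),11.35)])"
```

```text
[0.0095, -0.0016, 0.0486] [-0.0013, 0.0002, -0.1889]
pos [0.4818 0.0369 0.2486] yang -22.64 tilt 0.24 F [0.42 0.57 0.98] w 0.469 t 19.72 q6 0.42
```

apply_moves([
  [[0.008, -0.001, 0, 0, 0, -0.04, 0.06], [0.008, -0.001, 0.01, 0, 0, -0.08, 0.06], [0.008, -0.001, 0.025, 0, 0, -0.12, 0.06], [0.008, -0.001, 0.04, 0, 0, -0.16, 0.06], [0.008, -0.001, 0.048, 0, 0, -0.189, 0.06], [0.008, -0.001, 0.048, 0, 0, -0.189, 0.06], [0.008, -0.001, 0.048, 0, 0, -0.189, 0.06], [0.008, -0.001, 0.048, 0, 0, -0.189, 0.06]],
])

```text
time: 20.38
tool_pos: [0.4854, 0.0427, 0.2025]
tcp_rot: [-2.0, -2.421, 0.002]
wrist_force: [0.6, -0.1, -0.1]
width: 0.469
```

```bash
python3 -c "
from look import *
rel([((.4838,.0463,.086),11.35)])
look('hn',[.484,.046,.13])"
```

```text
[0.0038, -0.0007, 0.1165] [-0.0005, -0.0001, -0.0025]
pos [0.4854 0.0427 0.2025] yang 10.9 tilt 0.09 F [ 0.58 -0.09 -0.14] w 0.469 t 20.38 q6 -0.15
side crop origin 246 172
top crop origin 272 184
```

View pics/hn.png

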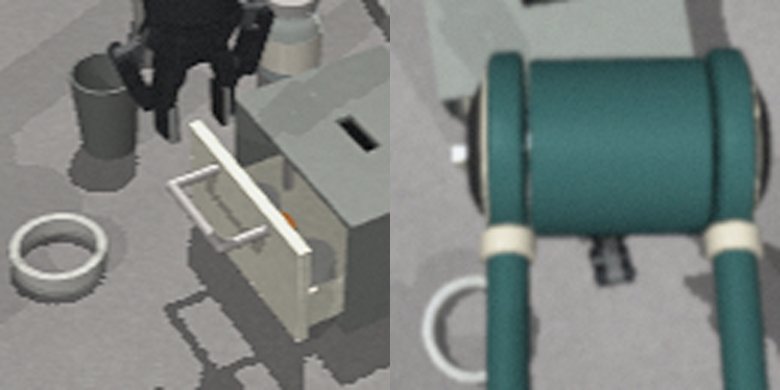

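```bash
python3 -c "
from h import *
print(tri((246+197/3-.3,172+216/3-.3),(337.2,249.6)),proj('side',[.4838,.0463,.105]))"
```

```text
(array([0.48401477, 0.04630747, 0.10663553]), np.float64(0.0005435067262861022)) [[311.19977229 244.1972626 ]]
```

Both views agree on the handle (0.484, 0.046, 0.106). Descending over it with the jaws half open.

apply_moves([
  [[0.003, -0.001, 0.01, 0, 0, -0.002, 0.06], [0.003, -0.001, 0.03, 0, 0, -0.002, 0.06], [0.003, -0.001, 0.05, 0, 0, -0.002, 0.06], [0.003, -0.001, 0.07, 0, 0, -0.002, 0.06], [0.003, -0.001, 0.09, 0, 0, -0.002, 0.06], [0.003, -0.001, 0.105, 0, 0, -0.002, 0.06], [0.003, -0.001, 0.115, 0, 0, -0.002, 0.06], [0.003, -0.001, 0.115, 0, 0, -0.002, 0.06]],
])

```text
time: 21.15
tool_pos: [0.4821, 0.0455, 0.0857]
tcp_rot: [-1.988, -2.428, 0.005]
wrist_force: [-0.3, 0.7, 0.3]
width: 0.469
```

```bash
python3 -c "
from look import *
rel([((.4838,.0463,.086),11.35)])
look('hn2',[.484,.046,.11])"
```

```text
[0.0004, 0.0018, -0.0003] [-0.0014, -0.0002, 0.0002]
pos [0.4821 0.0455 0.0857] yang 11.38 tilt 0.26 F [-0.33  0.69  0.29] w 0.469 t 21.15 q6 -0.16
side crop origin 246 177
top crop origin 272 184
```

View pics/hn2.png

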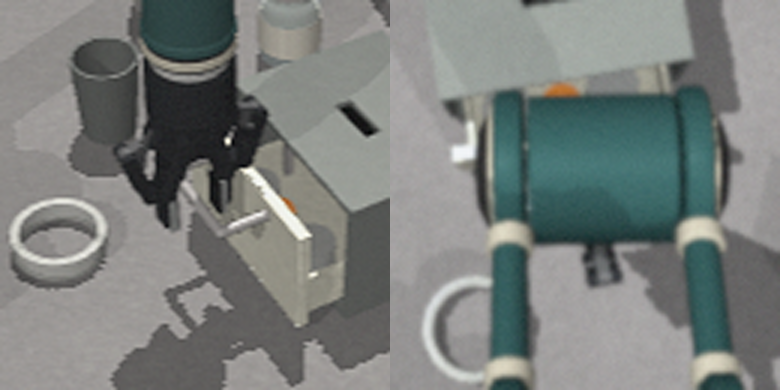

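The fingers straddle the bar, one each side and clear of the front. Closing.

apply_moves([
  [[0, 0.001, 0, 0, 0, 0, 1], [0, 0.001, 0, 0, 0, 0, 1], [0, 0.001, 0, 0, 0, 0, 1], [0, 0.001, 0, 0, 0, 0, 1], [0, 0.001, 0, 0, 0, 0, 1], [0, 0.001, 0, 0, 0, 0, 1], [0, 0.001, 0, 0, 0, 0, 1], [0, 0.001, 0, 0, 0, 0, 1]],
], force=40)

```text
time: 21.92
tool_pos: [0.4858, 0.0457, 0.0895]
tcp_rot: [1.99, 2.43, 0.001]
wrist_force: [-1.7, -0.5, 6.4]
width: 0.098
```

```bash
python3 -c "
from look import *
p=readout.read_state()['tool_pos']
rel([(p-.064*CX,11.35)])"
```

```text
[0.0, -0.064, -0.0001] [0.0004, 0.0001, 0.0002]
pos [0.4858 0.0457 0.0895] yang 11.38 tilt 0.07 F [-1.68 -0.53  6.42] w 0.098 t 21.92 q6 -0.16
```

apply_moves([
  [[0, -0.002, -0.0005, 0, 0, 0, 1], [0, -0.006, -0.001, 0, 0, 0, 1], [0, -0.01, -0.001, 0, 0, 0, 1], [0, -0.015, -0.001, 0, 0, 0, 1], [0, -0.02, -0.001, 0, 0, 0, 1], [0, -0.025, -0.001, 0, 0, 0, 1], [0, -0.029, -0.001, 0, 0, 0, 1], [0, -0.032, -0.001, 0, 0, 0, 1]],
])

```text
time: 22.58
tool_pos: [0.4536, 0.0396, 0.0895]
tcp_rot: [1.99, 2.431, 0.001]
wrist_force: [0.9, 2.6, 2.4]
width: 0.098
```

apply_moves([
  [[0, -0.004, 0, 0, 0, 0, 1], [0, -0.008, 0, 0, 0, 0, 1], [0, -0.013, 0, 0, 0, 0, 1], [0, -0.018, 0, 0, 0, 0, 1], [0, -0.022, 0, 0, 0, 0, 1], [0, -0.025, 0, 0, 0, 0, 1], [0, -0.027, 0, 0, 0, 0, 1], [0, -0.028, 0, 0, 0, 0, 1]],
])

```text
time: 23.25
tool_pos: [0.4263, 0.0345, 0.0895]
tcp_rot: [-1.99, -2.43, -0.002]
wrist_force: [0.9, 5.6, 4.3]
width: 0.095
```

```bash
python3 -c "
from look import *
st=readout.read_state();p=st['tool_pos'];F=st['wrist_force']
print('Fx cab',F@CX,'pulled',(np.array([.4858,.0457,0])-p)@CX)
rel([(p,11.35)])
look('pl',[.44,.04,.11])"
```

```text
Fx cab 2.0320035584560565 pulled 0.06059387409088009
[0.0, 0.0, 0.0] [0.0003, -0.0004, 0.0001]
pos [0.4263 0.0345 0.0895] yang 11.37 tilt 0.09 F [0.94 5.65 4.33] w 0.095 t 23.25 q6 -0.18
side crop origin 230 183
top crop origin 274 203
```

View pics/pl.png

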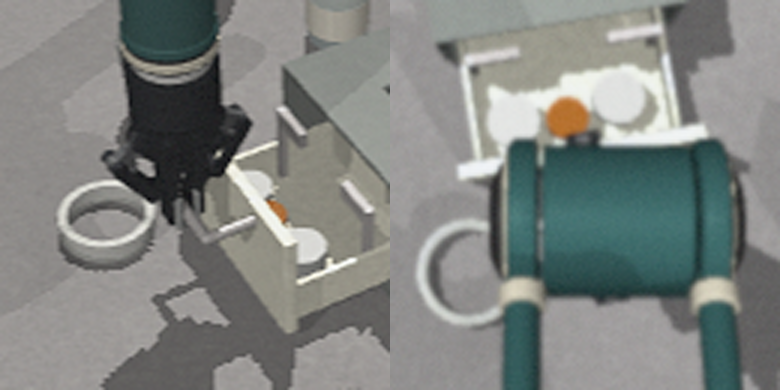

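About 96 mm out, with a side force of 5.6 N building slowly. A few mm more to the stop, gently, with a slight sideways relief.

apply_moves([
  [[0, -0.001, 0, 0, 0, 0, 1], [0, -0.002, 0, 0, 0, 0, 1], [0, -0.003, 0, 0, 0, 0, 1], [0, -0.004, 0, 0, 0, 0, 1], [0, -0.005, 0, 0, 0, 0, 1], [0, -0.005, 0, 0, 0, 0, 1], [0, -0.005, 0, 0, 0, 0, 1], [0, -0.005, 0, 0, 0, 0, 1]],
])

```text
time: 24.02
tool_pos: [0.4214, 0.0335, 0.0895]
tcp_rot: [-1.99, -2.43, -0.002]
wrist_force: [0.3, 5.8, 5.1]
width: 0.095
```

```bash
python3 -c "
from look import *
st=readout.read_state();p=st['tool_pos'];F=st['wrist_force']
print('Fx cab',F@CX,'pulled',(np.array([.4858,.0457,0])-p)@CX)
rel([(p,11.35)])"
```

```text
Fx cab 1.392960891638346 pulled 0.06551167903366012
[0.0, 0.0, 0.0] [0.0002, -0.0004, 0.0001]
pos [0.4214 0.0335 0.0895] yang 11.37 tilt 0.08 F [0.25 5.82 5.11] w 0.095 t 24.02 q6 -0.18
```

apply_moves([
  [[0, -0.001, 0, 0, 0, 0, 1], [0, -0.002, 0, 0, 0, 0, 1], [0, -0.003, 0, 0, 0, 0, 1], [0, -0.003, 0, 0, 0, 0, 1], [0, -0.003, 0, 0, 0, 0, 1], [0, -0.003, 0, 0, 0, 0, 1], [0, -0.003, 0, 0, 0, 0, 1], [0, -0.003, 0, 0, 0, 0, 1]],
])

```text
time: 24.68
tool_pos: [0.4201, 0.0333, 0.0896]
tcp_rot: [1.99, 2.429, 0.006]
wrist_force: [5.1, 7.4, -0.2]
width: 0.099
```

```bash
python3 -c "
from look import *
st=readout.read_state();p=st['tool_pos'];F=st['wrist_force']
print('Fx cab',F@CX,'pulled',(np.array([.4858,.0457,0])-p)@CX)
rel([(p,11.35)])"
```

```text
Fx cab 6.422478879956438 pulled 0.0669026612274672
[0.0, 0.0, 0.0] [0.0013, -0.0004, 0.0]
pos [0.4201 0.0333 0.0896] yang 11.35 tilt 0.25 F [ 5.06  7.42 -0.24] w 0.099 t 24.68 q6 -0.18
```

Stop reached (6.4 N, 67 mm pulled). Relax 1.5 mm, then open halfway.

apply_moves([
  [[0, 0.0015, 0, 0, 0, 0, 1], [0, 0.0015, 0, 0, 0, 0, 1], [0, 0.0015, 0, 0, 0, 0, 0.06], [0, 0.0015, 0, 0, 0, 0, 0.06], [0, 0.0015, 0, 0, 0, 0, 0.06], [0, 0.0015, 0, 0, 0, 0, 0.06], [0, 0.0015, 0, 0, 0, 0, 0.06], [0, 0.0015, 0, 0, 0, 0, 0.06]],
])

```text
time: 25.35
tool_pos: [0.4197, 0.0324, 0.089]
tcp_rot: [-1.99, -2.431, 0.001]
wrist_force: [-0.0, -0.6, -0.7]
width: 0.471
```

apply_moves([
  [[0, 0, -0.004, 0, 0, 0, 0.06], [0, 0, -0.012, 0, 0, 0, 0.06], [0, 0, -0.025, 0, 0, 0, 0.06], [0, 0, -0.045, 0, 0, 0, 0.06], [0, 0, -0.07, 0, 0, 0, 0.06], [0, 0, -0.1, 0, 0, 0, 0.06], [0, 0, -0.13, 0, 0, 0, 0.06], [0, 0, -0.14, 0, 0, 0, 0.06]],
])

```text
time: 26.02
tool_pos: [0.4228, 0.0327, 0.2351]
tcp_rot: [1.986, 2.426, 0.009]
wrist_force: [0.6, 0.7, 0.4]
width: 0.47
```

```bash
python3 -c "
from look import *
rel([((.42,-.12,.24),11.35)])
cv2.imwrite('pics/side8.png',read_camera('side')[:,:,::-1])"
```

```text
[-0.1491, -0.0328, -0.005] [0.0027, 0.0005, 0.0003]
pos [0.4228 0.0327 0.2351] yang 11.4 tilt 0.49 F [0.56 0.73 0.42] w 0.47 t 26.02 q6 -0.18
```

View pics/side8.png

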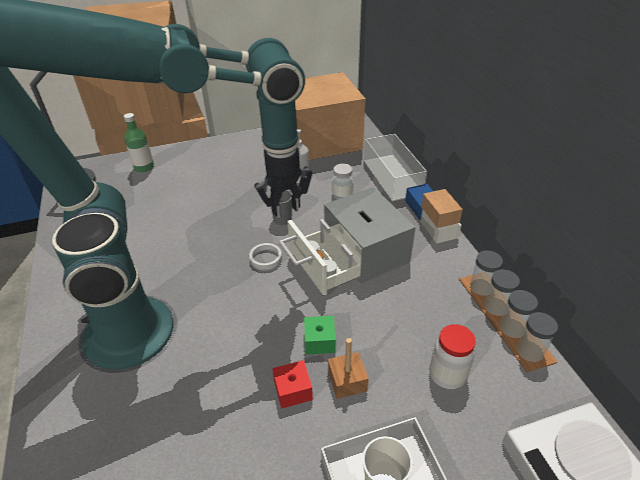

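apply_moves([
  [[0, 0, 0, 0, 0, 0, 0.06], [0, 0, 0, 0, 0, 0, 0.06], [0, 0, 0, 0, 0, 0, 0.06], [0, 0, 0, 0, 0, 0, 0.06], [0, 0, 0, 0, 0, 0, 0.06], [0, 0, 0, 0, 0, 0, 0.06], [0, 0, 0, 0, 0, 0, 0.06], [0, 0, 0, 0, 0, 0, 0.06]],
])

```text
time: 26.73
tool_pos: [0.4199, 0.0326, 0.2289]
tcp_rot: [-1.99, -2.431, 0.001]
wrist_force: [0.4, 0.1, 0.2]
width: 0.47
```

```bash
python3 -c "
from look import *
look('fin',[.43,.035,.105],w=100)
for d in (.088,.1):
    p=SLOT-(.127+d)*CX;p[2]=.105;print(d,proj('side',[p+.045*CY,p-.045*CY]))
s=readout.read_state();print(s['wrist_force'],s['time'],abs(s['joint_vel']).max())
im=read_camera('side').astype(int)[333:349,342:356];m=(im[...,0]>190)&(im[...,0]-im[...,2]>40);ys,xs=np.nonzero(m);c=(xs.mean()+342,ys.mean()+333);print('dowel top',c,plane('side',c,.15))"
```

```text
side crop origin 242 201
top crop origin 291 222
0.088 [[285.49238756 241.19509381]
 [301.67627626 262.40064505]]
0.1 [[281.33907197 242.77850909]
 [297.38155516 264.13085752]]
[-0.77070864  0.29709004  0.76917926] 26.8333 0.002265179811229372
dowel top (np.float64(348.44), np.float64(339.92)) [ 0.45733101 -0.29622843  0.15      ]
```

View pics/fin.png

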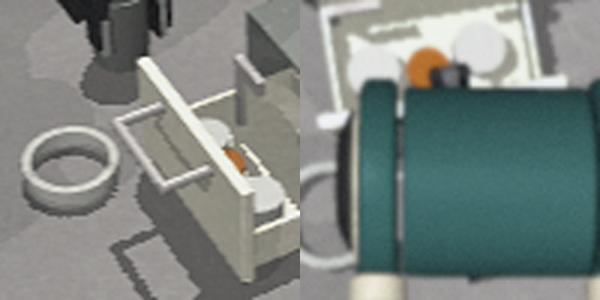

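The handle ends at side (281.3,242) and (297.3,263.3) match a drawer fully out (100 mm). The dowel top matches its seated position, and the arm is at rest and clear.

```bash
python3 -c "
from workcell import bot
print(bot.finish_job())"
```

```text
the job is handed in; nothing more can be done
None
```

The drawer is open and the dowel is back in its stand; the job was handed in at about 27 s of the 72 s. No verdict was reported.

- **Catch:** I took the dowel from the wooden stand and lowered it through the roof slot. Sliding it along the plate at about 5 N, I felt the hole at about -2.5 mm along the cabinet's y. Pushing the catch to about 35 mm below the roof sprang the drawer out. The highest vertical force I read was about 5.4 N; readings come once per move call.
- **Dowel and drawer:** I put the dowel back, foot at about 11 mm when released, let go of it, and pulled the drawer by its handle until it met the end stop.
- **Last checks:**
  - The side picture puts the handle ends where a fully open drawer (100 mm) would have them.
  - The dowel's top is within about 1 mm of its starting spot.
  - The wrist force is about zero, with the arm at rest and clear.
  - The bystanders look unmoved in the pictures, though I did not re-measure them.
- **Disagreements:** The first top-view measurement of the dowel's top was off because the mask also caught the stand's wood, so I used the side view and the stand's corners instead. While pulling the drawer, a sideways force of up to about 7 N built up, which was harmless.

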